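Close two specimen jars, each with the stopper that fits

TASK

Two white specimen jars stand open and their two orange stoppers stand beside them; the sizes differ only a little. Close each jar with the stopper that fits its mouth, so that each stopper sits fully home with its flange flat on the rim, and leave both jars standing upright on the worktop.

Things in the scene. Friction and masses are not known exactly. Their poses are not given: they have to be found in the camera images.
- large_jar: The larger of two open white specimen jars with a blue band, standing upright and loose, 0.45 kg: a straight round cup 66 mm in outer diameter and 66 mm tall, round mouth 54 mm across, inside floor 12 mm above the underside. It is closed by the larger stopper. Origin: centre of the underside, z up.
- small_jar: The smaller of two open white specimen jars with a blue band, standing upright and loose, 0.45 kg: a straight round cup 58 mm in outer diameter and 66 mm tall, round mouth 46 mm across, inside floor 12 mm above the underside. It is closed by the smaller stopper. Origin: centre of the underside, z up.
- large_stopper: The larger of two orange stoppers, 54 mm tall, 50 g, loose, standing on its plug. From below: plug 22 mm long, tapering from 34 mm to 48 mm wide in 12 mm, then to 50 mm; flange 68 mm wide, 6 mm thick; round grip knob 26 mm wide, 26 mm tall. Fits the larger jar; jams about 12 mm too high in the smaller. Origin: centre of the plug's foot, z up; seated, it is 44 mm above the jar's underside, flange flat on the rim.
- small_stopper: The smaller of two orange stoppers, 54 mm tall, 50 g, loose, standing on its plug. From below: plug 22 mm long, tapering from 28 mm to 40 mm wide in 12 mm, then to 42 mm; flange 60 mm wide, 6 mm thick; round grip knob 26 mm wide, 26 mm tall. Fits the smaller jar; loose in the larger. Origin: centre of the plug's foot, z up; seated, it is 44 mm above the jar's underside, flange flat on the rim.
There are look-alikes about, which are no part of the job. Leave any turquoise look-alike of the large_stopper alone.

How it is judged:
By the outcome, as a careful person would: the job done as asked, in the order asked, and still so for the second after the job is handed in, with the robot touching nothing.
It also fails if it takes over 58 s, if anything falls off the work surface, if the arm or the gripper's body presses on something with over 40 N, if the wrist force passes 120 N, or if a joint passes its speed limit or range.

ROBOT

A 7-joint arm with a two-finger parallel gripper is mounted at the origin on a cart in front of the work surface, level with it; the furniture and walls round the work are solid. World frame = base frame: x ahead of the robot, y to its left, z up, the work surface at z = 0. Lengths are in m, angles in rad, forces in N, time in s.
With the tool pointing down it reaches from about 0.4 to 0.9 m from the base axis. Payload 5.6 kg.
Tool frame: the origin (TCP) lies midway between the tips of the shut fingers; the grasp point (between the pads) lies 19 mm behind it; z points along the fingers, y is the line along which they close (so a half turn about z gives the same grasp; the last joint's range is limited). The gripper opens to 92 mm and grips with 3 to 60 N. Pads are 20 mm wide; open, the fingers measure 128 mm over their backs; the gripper's body (75 mm by 189 mm) begins 69 mm behind the grasp point.
Start: joints at [1.173, 0.468, -0.012, 1.603, 0.006, 1.071, -0.056], TCP at [0.226, -0.61, 0.215] pointing down, gripper open.
Joint ranges: [-2.53, 2.53], [-0.31, 2.02], [-1.57, 1.55], [0.28, 2.44], [-1.29, 4.43], [0.15, 1.84], [-2.92, 2.92]. Speed limits (rad/s): [2.57, 2.57, 3.14, 3.14, 3.14, 3.14, 3.14].

INTERFACE

Orientations are given as a rotation vector (axis times angle).
In Python, from cell import robot gives the robot as it stands.
- The arm moves only by the tool servo_tool, never from a script. Its arguments are lists of equal length, an entry for each row: "delta_pos": the shift along the world's x, y, z in mm, a list of three; "turn": the turn about the world's z in degrees. A call has 1 to 12 rows; each row is the pose to reach, as a shift and turn from the pose commanded when the call began; what a row does not reach only later rows make up. A row lasts 1/12 s, in which the tool goes at most 41.7 mm and 7.16 degrees, less where a joint would pass 70% of its speed; a pose out of reach is approached as far as the arm can. A call with a gripper value outside its range is refused whole. "jaw" is the finger opening in mm, from 0 to 91.9, set as the call begins (left out, the last holds). The fingers move at their own pace and stop on an object; "grip_force" is the grip in N (left out, the last holds). Time passes only in rows, so rows that repeat a pose let the fingers close. It gives the time, the measured TCP pose, the force, the opening and the grip force at its end, in the units of the state.
- robot.get_obs(): the state, without advancing time (a new reading comes with each control period).
- robot.grab_frame(name): name is "scene" or "top" or "wrist"; returns a dict with "color" (420x560x3 uint8, red, green, blue), "camera_matrix" (3x3 intrinsics, pixels), "rvec" (rotation vector, rad) and "tvec" (3), from world to camera coordinates, as OpenCV has them; the wrist camera has in their place "hand_eye" (4x4, takes a point from camera to tool coordinates, whose origin is the TCP and whose axes are the flange's). Camera axes: x right, y down, z forward; pixel columns grow to the right and rows downward; lengths in m; the calibration is good to about 2 mm. A picture is of the moment at which its call begins: read the wrist's pose just before it. There is no depth.
- robot.close_job(): hands the job in; it is judged then, once.
Trained networks look in the newest picture that a camera, given by its name, has taken for a name from the list of things; names that differ only in an ending like _2 or _b are one class to them, and where a whole thing is asked for, a point or a joint stands for the part that bears it (a point fixed in the world has none). Each returns a list of dicts, best first, with "confidence" (0 to 1); they miss things now and then, are a little off and sometimes report something else, mostly with a low value. They report only what shows in the picture. A call takes as long as a camera call. They do not tell look-alikes from the thing itself.
- robot.look_for(thing, camera): "position" ([row, column] in pixels, amid what is visible of it).
The state is a dict: "time": time; "joint_positions": joint angles; "dq": joint speeds; "joint_torque": joint torques, N m; "tool_pos": TCP position; "orientation": TCP orientation; "ft_force": force on the tool from outside, world axes, zero at the start; "torque": the same for the moment, N m; "finger_gap": opening from 0.0 (shut) to 1.0 (fully open); "gripper_force": force on a finger pad.
Only numpy, scipy, OpenCV 4.12 (cv2) and the standard library are available. Lean on these libraries where they do the work, as an engineer would, in place of code of your own. Each camera call takes 0.05 s, during which the arm holds its last target. There are 200 camera calls.

## Working session

There is one attempt and no reset: what is moved stays moved. The work goes in short steps, Python scripts to look and compute and a tool call to move; the robot and the scene stay as the last step left them, time stands still between calls to the robot, and variables do not carry over. Pictures are saved under pics/ and viewed, at most 10 in all, crops included, and the job is handed in when it is done.

Besides the shell and the picture viewer there is one more tool, called as name(argument=value, ...) on one line, values as JSON. servo_tool: Moves the arm, as the interface text tells. Its arguments: {"type":"object","properties":{"delta_pos":{"type":"array","items":{"type":"array","items":{"type":"number"}}},"turn":{"type":"array","items":{"type":"number"}},"jaw":{"type":"number"},"grip_force":{"type":"number"}},"required":["delta_pos","turn"]}

```bash
mkdir -p pics; cat > h.py <<'E'
import numpy as np, cv2
from cell import robot
def grab(n,save=None):
    o=robot.get_obs(); f=robot.grab_frame(n)
    if save: cv2.imwrite('pics/'+save,f['color'][:,:,::-1])
    K=np.array(f['camera_matrix'],float)
    if n=='wrist':
        T=np.eye(4);T[:3,:3]=cv2.Rodrigues(np.array(o['orientation'],float))[0];T[:3,3]=o['tool_pos']
        M=T@np.array(f['hand_eye']);R=M[:3,:3].T;t=-R@M[:3,3]
    else:
        R=cv2.Rodrigues(np.array(f['rvec'],float))[0];t=np.array(f['tvec'],float).ravel()
    return f['color'],K,R,t
def at_z(c,rc,z):
    _,K,R,t=c;d=R.T@np.linalg.inv(K)@[rc[1],rc[0],1];o=-R.T@t
    return o+d*(z-o[2])/d[2]
def tri(c1,p1,c2,p2):
    P=[c[1]@np.c_[c[2],c[3]] for c in(c1,c2)]
    X=cv2.triangulatePoints(P[0],P[1],np.array(p1[::-1],float),np.array(p2[::-1],float)).ravel();return X[:3]/X[3]
E
python3 - <<'E'
from h import *
C={}
for n in('scene','top'):
    C[n]=grab(n,n+'0.png')
    for th in('large_jar','small_jar','large_stopper','small_stopper'):
        print(n,th,[(np.round(d['position']).tolist(),round(d['confidence'],2),at_z(C[n],d['position'],.04).round(3).tolist()) for d in robot.look_for(th,n)])
a=cv2.imread('pics/scene0.png');b=cv2.imread('pics/top0.png')
print(robot.get_obs())
E
```

```text
scene large_jar [([173.0, 373.0], 0.58, [0.479, 0.006, 0.04])]
scene small_jar [([202.0, 312.0], 0.62, [0.477, 0.259, 0.04])]
scene large_stopper [([222.0, 277.0], 0.85, [0.467, 0.391, 0.04]), ([264.0, 179.0], 0.81, [0.481, 0.676, 0.04])]
scene small_stopper [([190.0, 344.0], 0.5, [0.468, 0.142, 0.04])]
top large_jar [([233.0, 398.0], 0.97, [0.48, 0.0, 0.04])]
top small_jar [([224.0, 304.0], 0.61, [0.498, 0.246, 0.04])]
top large_stopper [([232.0, 256.0], 0.72, [0.472, 0.372, 0.04]), ([226.0, 146.0], 0.6, [0.479, 0.663, 0.04])]
top small_stopper [([231.0, 353.0], 0.97, [0.482, 0.119, 0.04])]
{'time': 0.5, 'joint_positions': array([ 1.17300465,  0.46753932, -0.01159022,  1.60272965,  0.00601587,
        1.07140561, -0.0562592 ]), 'dq': array([-0.00104808, -0.00192673,  0.00024387, -0.00034208, -0.00121928,
        0.00030944, -0.00054328]), 'joint_torque': array([-4.73716955e-04, -5.19968140e+01, -1.24184531e-02, -2.43840301e+01,
       -5.65697090e-02,  1.20028766e-02,  7.08147900e-05]), 'tool_pos': array([ 0.22574994, -0.60952291,  0.21455453]), 'orientation': array([-3.09226672e+00, -5.54332520e-01,  1.05145943e-04]), 'ft_force': array([-0.29615335, -0.26937634, -0.21341828]), 'torque': array([ 0.0185545 , -0.06048781, -0.00083221]), 'gripper_force': 0.0, 'finger_gap': 1.0017569487000557}
```

View pics/scene0.png

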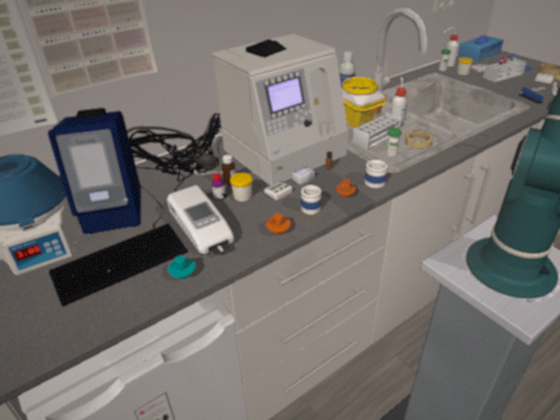

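View pics/top0.png

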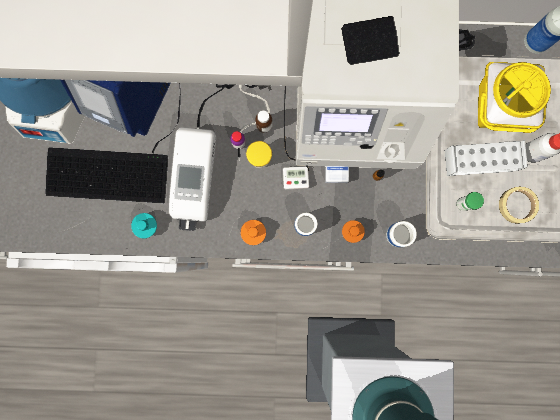

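```bash
python3 - <<'E'
from h import *
C={n:grab(n) for n in('scene','top')}
for th in('large_jar','small_jar','large_stopper','small_stopper'):
    A,B=[robot.look_for(th,n) for n in('scene','top')]
    for a in A:
        for b in B:
            X=tri(C['scene'],a['position'],C['top'],b['position'])
            if -0.02<X[2]<.12: print(th,X.round(3))
# flange width by colour: orange blob extents along y in top, at flange height
im=C['top'][0]; h=cv2.cvtColor(im,cv2.COLOR_RGB2HSV)
m=cv2.inRange(h,(4,150,90),(16,255,255)); n,l,s,c=cv2.connectedComponentsWithStats(m)
for i in range(1,n):
    if s[i,4]>150:
        x,y,w,hh=s[i,:4]; L=at_z(C['top'],(y+hh/2,x-.5),.025);R=at_z(C['top'],(y+hh/2,x+w-.5),.025)
        print(s[i],'width mm',1000*np.linalg.norm(L-R),'centre',((L+R)/2).round(3))
cv2.imwrite('pics/crop0.png',cv2.resize(im[195:260,225:425,::-1],None,fx=4,fy=4,interpolation=cv2.INTER_CUBIC))
E
```

```text
large_jar [0.48  0.003 0.049]
large_stopper [0.482 0.376 0.022]
large_stopper [0.487 0.663 0.031]
small_stopper [0.482 0.114 0.028]
[241 220  25  25 506] width mm 66.24218430139535 centre [0.472 0.381 0.025]
[342 220  23  23 397] width mm 60.93191776674891 centre [0.482 0.116 0.025]
```

View pics/crop0.png

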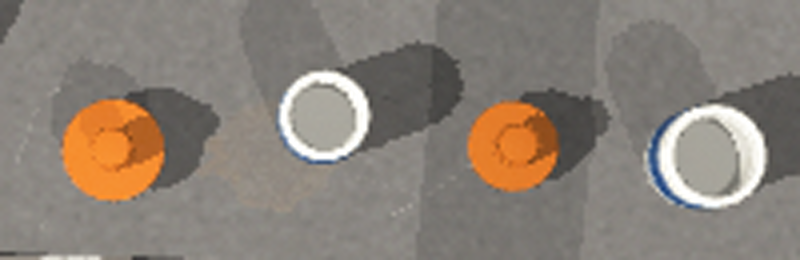

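The four things in the top view:
- **Large stopper:** the orange one at column 253, row 232, with a flange of about 66 mm.
- **Small stopper:** the orange one at 353, 231, with a flange of about 61 mm.
- **Small jar:** at 305, 224.
- **Large jar:** at 402, 234.

The turquoise look-alike at 143, 225 is to be left alone. I'll move over the small stopper first.

servo_tool(delta_pos=[[20,33,5],[40,66,10],[60,99,15],[80,132,20],[100,165,25],[120,198,30],[140,231,35],[160,264,40],[180,297,45],[200,330,45]], turn=[-2,-4,-6,-8,-10,-12,-14,-16,-18,-20])

```text
time: 1.83
tool_pos: [0.427, -0.2781, 0.261]
orientation: [3.14, 0.006, 0.003]
ft_force: [0.1, 0.4, -0.7]
finger_gap: 0.999
gripper_force: 0.0
```

servo_tool(delta_pos=[[5,40,0],[10,80,0],[15,120,0],[20,160,0],[25,200,0],[30,240,0],[35,280,0],[40,320,0],[45,360,0],[50,400,0],[50,400,0]], turn=[0,0,0,0,0,0,0,0,0,0,0])

```text
time: 2.75
tool_pos: [0.4755, 0.1291, 0.2603]
orientation: [-3.137, -0.026, -0.003]
ft_force: [-0.9, 0.4, -0.1]
finger_gap: 1.003
gripper_force: 0.0
```

```bash
cat > look.py <<'E'
from h import *
import sys
c=grab('wrist',sys.argv[1]); o=robot.get_obs(); print(o['time'],o['tool_pos'].round(4),cv2.Rodrigues(o['orientation'])[0].round(3).tolist())
Z={'large_jar':.04,'small_jar':.04,'large_stopper':.03,'small_stopper':.03}
for th in Z: print(th,[(np.round(d['position']).tolist(),round(d['confidence'],2),at_z(c,d['position'],Z[th]).round(4).tolist()) for d in robot.look_for(th,'wrist')])
h=cv2.cvtColor(c[0],cv2.COLOR_RGB2HSV)
def blobs(m,name,z,a=800):
    k,_=cv2.findContours(m,cv2.RETR_CCOMP,cv2.CHAIN_APPROX_NONE)
    for q in k:
        if cv2.contourArea(q)<a: continue
        p=np.array([at_z(c,(v[0][1],v[0][0]),z)[:2] for v in q],np.float32)
        e=cv2.fitEllipse(p*1000); print(name,'px',q.reshape(-1,2).mean(0).round(),'ctr mm',np.round(e[0],1),'axes',np.round(e[1],1))
blobs(cv2.inRange(h,(3,140,60),(18,255,255)),'orange@28',.028)
blobs(cv2.inRange(h,(0,0,215),(180,40,255)),'white@66',.066)
E
python3 look.py w1.png
```

```text
2.8 [0.4754 0.125  0.2599] [[1.0, 0.014, 0.0], [0.014, -1.0, 0.002], [0.0, -0.002, -1.0]]
large_jar [([184.0, 403.0], 0.9, [0.4809, -0.0119, 0.04])]
small_jar [([160.0, 172.0], 0.67, [0.5025, 0.2452, 0.04])]
large_stopper [([178.0, 62.0], 0.75, [0.4791, 0.3764, 0.03])]
small_stopper [([172.0, 291.0], 0.81, [0.4898, 0.114, 0.03])]
orange@28 px [ 61. 180.] ctr mm [475.6 378.5] axes [66.3 68.6]
orange@28 px [289. 175.] ctr mm [485.9 115.4] axes [58.4 58.7]
white@66 px [406. 186.] ctr mm [481.   -7.5] axes [63.  67.4]
white@66 px [409. 186.] ctr mm [479.5  -6.1] axes [47.3 56.6]
white@66 px [167. 165.] ctr mm [499.6 242.9] axes [54.9 55.7]
white@66 px [168. 165.] ctr mm [499.6 242.6] axes [46.8 47.3]
white@66 px [249.  35.] ctr mm [624.5 157.6] axes [30.  64.5]
white@66 px [148.  41.] ctr mm [615.  256.8] axes [52.6 57.4]
```

View pics/w1.png

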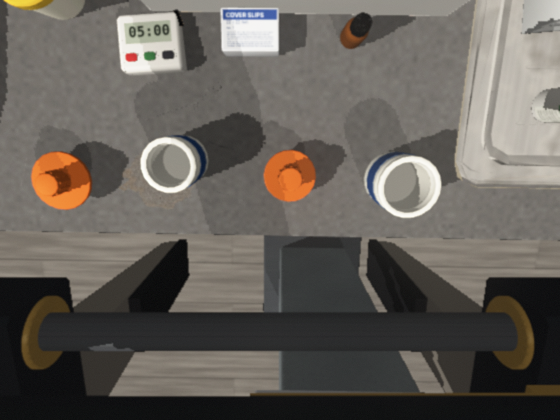

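The wrist view confirms the sizes: flanges of about 67 and 59 mm, mouths of about 54 and 47 mm, all at the expected heights. I'll descend partway over the small stopper and check again from there.

servo_tool(delta_pos=[[3,-2,-35],[6,-4,-70],[10,-5,-105],[10,-5,-140],[10,-5,-140],[10,-5,-140],[10,-5,-140]], turn=[0,0,0,0,0,0,0], jaw=62, grip_force=20)

```text
time: 3.58
tool_pos: [0.4869, 0.1151, 0.1212]
orientation: [-3.141, -0.007, -0.003]
ft_force: [0.4, 0.3, -0.1]
finger_gap: 0.678
gripper_force: 0.0
```

```bash
python3 look.py w2.png
```

```text
3.6333 [0.4874 0.1154 0.1218] [[1.0, 0.005, 0.004], [0.005, -1.0, 0.001], [0.004, -0.0, -1.0]]
large_jar [([226.0, 446.0], 0.8, [0.4812, -0.0112, 0.04])]
small_jar [([197.0, 94.0], 0.81, [0.5019, 0.2475, 0.04])]
large_stopper [([212.0, 276.0], 0.26, [0.4885, 0.115, 0.03])]
small_stopper [([214.0, 277.0], 0.67, [0.487, 0.1144, 0.03])]
orange@28 px [275. 214.] ctr mm [485.9 115.5] axes [58.7 58.9]
white@66 px [455. 238.] ctr mm [481.   -5.5] axes [57.8 65.2]
white@66 px [ 82. 207.] ctr mm [499.8 242.5] axes [56.  56.1]
white@66 px [ 82. 207.] ctr mm [499.7 242.6] axes [46.5 46.7]
white@66 px [208.  13.] ctr mm [616.1 155.3] axes [15.3 66. ]
white@66 px [55. 31.] ctr mm [605.4 245. ] axes [37.1 58.5]
```

View pics/w2.png

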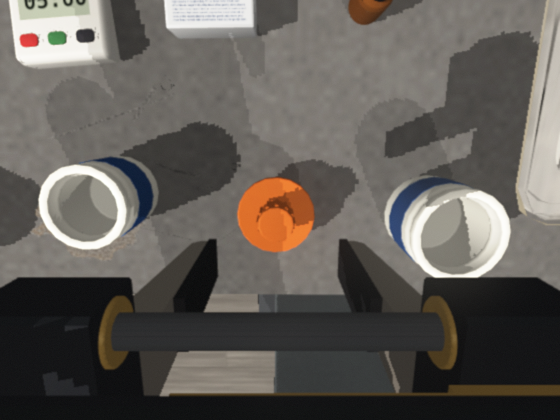

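servo_tool(delta_pos=[[-1,0,-30],[-1,0,-60],[-1,0,-80],[-1,0,-88],[-1,0,-88],[-1,0,-88]], turn=[0,0,0,0,0,0])

```text
time: 4.33
tool_pos: [0.4853, 0.1158, 0.0324]
orientation: [-3.141, -0.009, -0.001]
ft_force: [0.8, -0.1, 0.2]
finger_gap: 0.676
gripper_force: 0.0
```

servo_tool(delta_pos=[[0,0,0],[0,0,0],[0,0,0],[0,0,0],[0,0,0],[0,0,0]], turn=[0,0,0,0,0,0], jaw=15, grip_force=20)

```text
time: 4.83
tool_pos: [0.485, 0.1155, 0.0319]
orientation: [-3.142, -0.009, -0.001]
ft_force: [-0.2, -0.5, 0.3]
finger_gap: 0.275
gripper_force: 20.0
```

servo_tool(delta_pos=[[0,0,30],[0,0,65],[0,0,100],[5,30,110],[8,65,110],[12,100,110],[14,127,110],[14,127,110],[14,127,110],[14,127,110]], turn=[0,0,0,0,0,0,0,0,0,0])

```text
time: 5.67
tool_pos: [0.4985, 0.2416, 0.1411]
orientation: [3.14, 0.009, -0.002]
ft_force: [0.7, -0.8, -0.3]
finger_gap: 0.275
gripper_force: 20.0
```

```bash
cat >> look.py <<'E'
z=o['tool_pos'][2]-.004
print('held flange top z',z); blobs(cv2.inRange(h,(3,140,60),(18,255,255)),'held',z)
E
python3 look.py w3.png
```

```text
5.7167 [0.4987 0.2409 0.1412] [[1.0, 0.004, -0.001], [0.004, -1.0, -0.001], [-0.001, 0.001, -1.0]]
large_jar [([224.0, 540.0], 0.95, [0.489, 0.0296, 0.04])]
small_jar [([188.0, 271.0], 0.85, [0.5168, 0.2453, 0.04]), ([223.0, 543.0], 0.58, [0.4893, 0.0278, 0.04])]
large_stopper [([231.0, 113.0], 0.94, [0.4782, 0.377, 0.03])]
small_stopper [([237.0, 278.0], 0.66, [0.4738, 0.2395, 0.03])]
orange@28 px [276. 249.] ctr mm [460.9 240.9] axes [81.9 96.7]
orange@28 px [112. 232.] ctr mm [475.9 379.1] axes [66.3 68.1]
orange@28 px [528.  27.] ctr mm [637.3  55.1] axes [24.7 40.2]
white@66 px [384.  27.] ctr mm [624.7 173.3] axes [32.  69.1]
white@66 px [237.  42.] ctr mm [616. 267.] axes [53.3 62.7]
white@66 px [237.  26.] ctr mm [625.3 266.6] axes [20. 52.]
held flange top z 0.13718458816867274
held px [276. 249.] ctr mm [501.  241.1] axes [50.3 59.4]
held px [112. 232.] ctr mm [510.3 326.1] axes [40.8 41.8]
held px [528.  27.] ctr mm [609.5 126.9] axes [15.2 24.7]
```

View pics/w3.png

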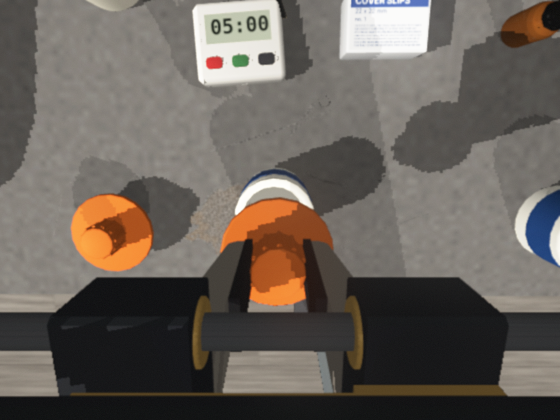

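servo_tool(delta_pos=[[0,0,-15],[0,0,-28],[0,0,-36],[0,0,-42],[0,0,-48],[0,0,-54],[0,0,-58],[0,0,-62],[0,0,-62]], turn=[0,0,0,0,0,0,0,0,0])

```text
time: 6.67
tool_pos: [0.4984, 0.2423, 0.0789]
orientation: [3.141, 0.009, -0.002]
ft_force: [-0.5, 0.3, -1.3]
finger_gap: 0.277
gripper_force: 20.0
```

servo_tool(delta_pos=[[0,0,-1],[0,0,-2],[0,0,-3],[0,0,-4],[0,0,-4]], turn=[0,0,0,0,0])

```text
time: 7.08
tool_pos: [0.499, 0.2426, 0.0761]
orientation: [-3.142, -0.009, -0.001]
ft_force: [-0.8, -0.2, 3.1]
finger_gap: 0.278
gripper_force: 20.0
```

It's seated: 3 N of contact at the expected height. I'll release, rise and go over the large stopper.

servo_tool(delta_pos=[[0,0,0],[0,0,0],[0,0,0],[0,0,0],[0,0,20],[0,0,55],[-6,35,75],[-12,70,75],[-18,105,65],[-23,136,45],[-23,136,45],[-23,136,45]], turn=[0,0,0,0,0,0,0,0,0,0,0,0], jaw=62)

```text
time: 8.08
tool_pos: [0.4737, 0.3799, 0.1192]
orientation: [3.141, 0.015, -0.004]
ft_force: [0.4, -0.1, 0.0]
finger_gap: 0.674
gripper_force: 0.0
```

```bash
sed -i "s/blobs(cv2.inRange(h,(3,140,60),(18,255,255)),'orange@28',.028)/&;blobs(cv2.inRange(h,(3,140,60),(18,255,255)),'orange@72',.072)/" look.py; python3 look.py w4.png
```

```text
8.1333 [0.4752 0.3783 0.1198] [[1.0, 0.007, -0.001], [0.007, -1.0, -0.001], [-0.001, 0.001, -1.0]]
large_jar []
small_jar [([169.0, 435.0], 0.62, [0.5107, 0.2673, 0.04])]
large_stopper [([209.0, 276.0], 0.96, [0.4779, 0.3797, 0.03])]
small_stopper [([192.0, 495.0], 0.9, [0.4924, 0.2162, 0.03])]
orange@28 px [276. 210.] ctr mm [475.6 380.1] axes [66.5 66.9]
orange@28 px [496. 192.] ctr mm [491.3 214.3] axes [70.  75.4]
orange@72 px [276. 210.] ctr mm [486.6 380.1] axes [55.3 55.6]
orange@72 px [496. 192.] ctr mm [499.6 242.3] axes [58.2 62.7]
white@66 px [435.  19.] ctr mm [599.4 295. ] axes [24. 65.]
white@66 px [ 50. 100.] ctr mm [548.8 524.1] axes [ 53.4 122.9]
held flange top z 0.11584810385394403
held px [276. 210.] ctr mm [497.5 380.1] axes [44.2 44.4]
held px [496. 192.] ctr mm [507.9 270.1] axes [46.4 50.1]
```

View pics/w4.png

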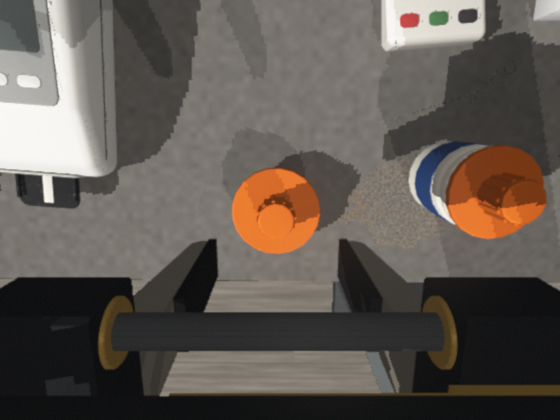

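servo_tool(delta_pos=[[0,1,-30],[0,1,-60],[0,1,-80],[0,1,-88],[0,1,-88],[0,1,-88]], turn=[0,0,0,0,0,0])

```text
time: 8.83
tool_pos: [0.4765, 0.3793, 0.0334]
orientation: [-3.141, -0.008, -0.001]
ft_force: [-0.1, 0.8, 0.1]
finger_gap: 0.676
gripper_force: 0.0
```

servo_tool(delta_pos=[[0,0,0],[0,0,0],[0,0,0],[0,0,0],[0,0,0],[0,0,0]], turn=[0,0,0,0,0,0], jaw=15, grip_force=20)

```text
time: 9.33
tool_pos: [0.4759, 0.3797, 0.033]
orientation: [-3.141, -0.009, -0.001]
ft_force: [0.8, 0.3, 0.0]
finger_gap: 0.274
gripper_force: 19.9
```

servo_tool(delta_pos=[[0,0,30],[0,0,65],[0,0,105],[0,-15,140],[0,-55,145],[0,-95,145],[0,-135,145],[0,-175,145],[0,-215,145],[0,-250,145],[0,-280,145],[0,-280,145]], turn=[0,0,0,0,0,0,0,0,0,0,0,0])

```text
time: 10.33
tool_pos: [0.4756, 0.0924, 0.1773]
orientation: [3.138, -0.005, -0.002]
ft_force: [0.5, -0.5, -1.2]
finger_gap: 0.276
gripper_force: 19.9
```

servo_tool(delta_pos=[[0,0,0],[0,0,0],[0,0,0]], turn=[0,0,0])

```text
time: 10.58
tool_pos: [0.4757, 0.101, 0.1777]
orientation: [-3.141, -0.013, -0.0]
ft_force: [0.8, -0.3, -0.3]
finger_gap: 0.275
gripper_force: 19.9
```

```bash
python3 look.py w5.png | grep -v _
```

```text
10.6333 [0.4756 0.1011 0.1776] [[1.0, 0.008, -0.0], [0.008, -1.0, 0.001], [-0.0, -0.001, -1.0]]
orange@28 px [276. 250.] ctr mm [423.5 100.8] axes [107.  121.6]
orange@28 px [ 99. 178.] ctr mm [493.  263.3] axes [67.6 69.3]
orange@72 px [276. 250.] ctr mm [439.8 100.8] axes [ 92.3 104.9]
orange@72 px [ 99. 178.] ctr mm [499.8 240.9] axes [58.3 59.7]
white@66 px [408. 210.] ctr mm [478.5  -6. ] axes [53.4 65.6]
white@66 px [526. 106.] ctr mm [548.5 -91.9] axes [20.8 64.8]
white@66 px [504. 102.] ctr mm [559.3 -74.1] axes [ 27.5 115.6]
white@66 px [205.  15.] ctr mm [619.2 154.4] axes [22.  65.2]
white@66 px [78. 27.] ctr mm [607.6 247.9] axes [42.  62.7]
held flange top z 0.1736193774913956
held px [276. 250.] ctr mm [477.5 100.8] axes [58.3 66.3]
held px [ 99. 178.] ctr mm [515.4 189.3] axes [36.9 37.7]
```

View pics/w5.png

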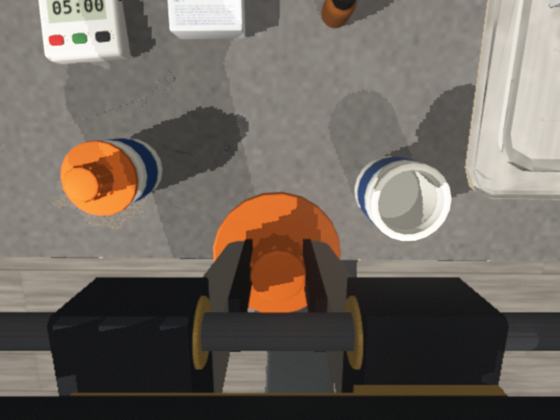

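```bash
python3 - <<'E'
from h import *
c=grab('wrist'); m=cv2.GaussianBlur(cv2.cvtColor(c[0],cv2.COLOR_RGB2GRAY),(3,3),0).astype(float)
a=np.linspace(0,2*np.pi,120,endpoint=False); rv=cv2.Rodrigues(c[2])[0]
def ring(x,y,r):
    P=np.c_[x+r*np.cos(a),y+r*np.sin(a),np.full(120,.066)]
    p=cv2.projectPoints(P,rv,c[3],c[1],None)[0].astype(np.float32)
    return cv2.remap(m.astype(np.float32),p,None,cv2.INTER_LINEAR).ravel()
def s(x,y): 
    w=np.minimum.reduce([ring(x,y,r) for r in(.0285,.030,.0315)]); return w.mean()-.5*ring(x,y,.036).mean()-.5*ring(x,y,.024).mean()
b=sorted(((s(x,y),x,y) for x in np.arange(.470,.490,.0005) for y in np.arange(-.018,.006,.0005)),reverse=True)
print(np.round(b[:6],4), np.mean(np.array(b[:10])[:,1:],0))
E
```

```text
[[ 7.04030e+01  4.81000e-01 -8.50000e-03]
 [ 6.88412e+01  4.81000e-01 -8.00000e-03]
 [ 6.87279e+01  4.81500e-01 -8.50000e-03]
 [ 6.83889e+01  4.81000e-01 -9.00000e-03]
 [ 6.80269e+01  4.81500e-01 -8.00000e-03]
 [ 6.70609e+01  4.80500e-01 -8.50000e-03]] [ 0.48105 -0.0084 ]
```

servo_tool(delta_pos=[[2,-35,0],[4,-70,0],[5,-100,0],[5,-108,-20],[5,-108,-45],[5,-108,-60],[5,-108,-68],[5,-108,-68],[5,-108,-68]], turn=[0,0,0,0,0,0,0,0,0])

```text
time: 11.63
tool_pos: [0.481, -0.008, 0.1098]
orientation: [-3.141, -0.01, 0.0]
ft_force: [0.5, 0.7, -0.7]
finger_gap: 0.279
gripper_force: 19.9
```

servo_tool(delta_pos=[[0,0,-6],[0,0,-12],[0,0,-18],[0,0,-23],[0,0,-28],[0,0,-28]], turn=[0,0,0,0,0,0])

```text
time: 12.13
tool_pos: [0.4802, -0.0085, 0.0806]
orientation: [-3.141, -0.009, 0.002]
ft_force: [0.1, 0.4, -1.2]
finger_gap: 0.273
gripper_force: 19.9
```

servo_tool(delta_pos=[[0,0,-1],[0,0,-2],[0,0,-3],[0,0,-4],[0,0,-5],[0,0,-5]], turn=[0,0,0,0,0,0])

```text
time: 12.63
tool_pos: [0.481, -0.0084, 0.077]
orientation: [3.141, 0.009, 0.001]
ft_force: [-1.2, -0.1, 2.9]
finger_gap: 0.273
gripper_force: 19.9
```

Seated at the predicted height with 3 N. I'll release and back off to check.

servo_tool(delta_pos=[[0,0,0],[0,0,0],[0,0,0],[0,0,0],[0,0,20],[0,0,55],[0,10,90],[0,40,120],[0,75,140],[0,110,150],[0,110,150],[0,110,150]], turn=[0,0,0,0,0,0,0,0,0,0,0,0], jaw=62)

```text
time: 13.63
tool_pos: [0.4808, 0.1035, 0.2273]
orientation: [-3.141, -0.016, -0.003]
ft_force: [-0.1, -0.8, -0.4]
finger_gap: 0.68
gripper_force: 0.0
```

servo_tool(delta_pos=[[0,0,0],[0,0,0],[0,0,0]], turn=[0,0,0])

```text
time: 13.88
tool_pos: [0.4805, 0.1, 0.2258]
orientation: [3.141, 0.005, -0.003]
ft_force: [0.4, -0.8, -0.6]
finger_gap: 0.676
gripper_force: 0.0
```

```bash
python3 look.py w6.png | grep -v _
```

```text
13.9333 [0.4806 0.1001 0.2259] [[1.0, 0.003, -0.001], [0.003, -1.0, -0.0], [-0.001, 0.0, -1.0]]
orange@28 px [392. 197.] ctr mm [471.5 -23.5] axes [75.5 75.9]
orange@28 px [123. 176.] ctr mm [493.3 260.3] axes [66.3 67.4]
orange@72 px [392. 197.] ctr mm [480.5  -8.8] axes [66.5 66.8]
orange@72 px [123. 176.] ctr mm [499.8 241.1] axes [58.3 59.3]
white@66 px [106.  43.] ctr mm [616.2 251.2] axes [53.6 62.1]
white@66 px [103.  29.] ctr mm [625.8 248.2] axes [21.6 55. ]
white@66 px [212.  28.] ctr mm [625.3 153.7] axes [32.5 66.1]
held flange top z 0.22190571756111843
held px [392. 197.] ctr mm [511.4  41.4] axes [35.7 35.9]
held px [123. 176.] ctr mm [521.8 175.6] axes [31.3 31.9]
```

View pics/w6.png

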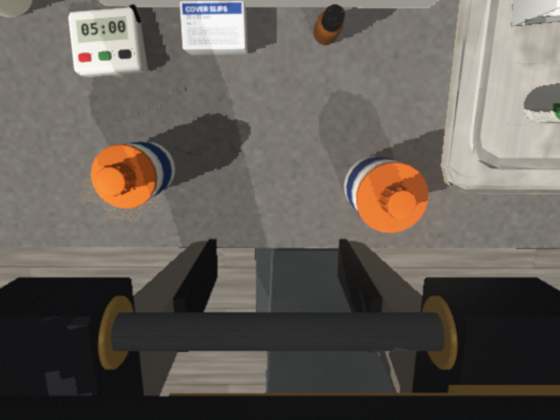

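Both jars are upright and closed. At z = 72 mm the flanges measure about 66.5 and 59 mm, centred on the jars at pixels (392, 197) and (123, 176), so they sit flat on the rims. The gripper is clear.

```bash
python3 -c "from cell import robot; print(robot.close_job())"
```

```text
the job is handed in; nothing more can be done
None
```

Both jars are closed with their matching stoppers, flanges flat on the rims and jars upright; the job was handed in at about 14 s, and the turquoise look-alike was left alone.

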